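# Test the safety trip, then open the cullet gate four clicks and hold it

## Task

Test the safety trip of the glass chute: press the red test button so that the yellow trip lever drops, then lift that lever back up until it latches and stays up by itself, and let go of it. Then swing the red-knobbed gate lever away from its rest, against its return spring, until you have felt exactly four clicks, never a fifth, and finish holding it still there with the fingers: the clicks do not lock it, so the job ends while you are still holding the lever. Leave the basin, mallet, bottle neck, scoop, bead tray and jar where they are.

Things in the scene. Friction and masses are not known exactly. Their poses are not given: they have to be found in the camera images.
- test_button_top (a point): centre of the top of the red test button (28 mm across), 151 mm above the bench, 13 mm proud of a yellow collar on the top of the grey trip box (90 mm deep, 80 mm wide, 130 mm high, bolted down). Pressed straight down it moves 7 mm against a spring (1.5 N at first, 5 N fully down; after about 5 mm it frees the trip lever) and comes up when released.
- trip_lever (a joint): trip lever angle, rad: about 0 (to 0.03) = up, level, latched; 0.5 = dropped, slanting down on its stop. A weak spring drops it once the button frees it. To latch it, lift it to its upper stop at -0.07 (2 to 6 N at the handle; a snap is felt just before 0); let go, it stays up at about 0. Let go sooner, it drops again.
- trip_hinge (a point): the point on the trip lever's level hinge axis, 100 mm above the bench, inside the box 20 mm behind its front face. The lever sticks out of the front, along this point's -x; y is the hinge axis. The point does not move.
- trip_handle (a point): middle of the trip lever's yellow handle, a bar 55 mm long, 16 mm wide and 14 mm thick, 115 mm from the hinge. The point's x runs along the bar towards the box and turns with the lever; y runs level across the bar. Dropped, it lies about 45 mm above the bench and 80 mm in front of the box; up, 100 mm above the bench. It can be pinched across its width from above at any height.
- gate_lever (a joint): gate lever angle, rad: 0 = at rest on its stop, grows anticlockwise seen from above, limit 1.35. A return spring pulls back with 9.2 N at the knob at rest, 2 N more per rad. Later a pawl rides over 6 teeth 0.18 rad (27 mm at the knob) apart: the push rises some 5 N, falls to 5 N below the plain pull as the tooth slips past, then is plain again: one click. Clicks do not lock: let go, it flies back to 0.
- gate_knob (a point): middle of the upright red knob, a cylinder 22 mm across and 58 mm tall (91 to 149 mm above the bench) on the free end of the gate lever, a flat steel arm 18 mm wide under it. It swings level round the gate pivot at 150 mm radius. It can be pinched from above or pushed from the side.
- gate_pivot (a point): the point on the gate lever's upright axis at the lever's height, 85 mm above the bench. The knob stands on the robot's side of it and swings to the robot's right (-y) as it advances. A steel toothed disc of 94 mm radius and a flat arm with a yellow gate blade at the chute's mouth turn with the lever.
- pawl_block: blue block (36 by 34 mm, 102 mm high) with a brass pawl, on the far side of the toothed disc. Its setting round the pivot varies, and so does the free travel before click 1. Origin on the lever's axis at the bench top, x level towards the pawl, z up; block centre at x = 140 mm. Clicks 1 to 6 come when the knob's y in this frame is about +69, +45, +18, -9, -36 and -61 mm.
- basin: white enamel basin, 210 mm across, 60 mm high, loose, under the chute's mouth to the left of the gate lever. Origin at the centre of its underside.
- mallet: rubber mallet lying down, wooden handle 24 mm thick and 220 mm long, black head 52 mm across and 85 mm long; origin on the bench, x axis from handle to head.
- bottle_neck: cut-off neck of a green glass bottle, standing on its cut end, 60 mm across at the foot, 88 mm high; origin at the centre of its underside.
- scoop: tin scoop lying down, pan 100 by 75 mm, 40 mm high, handle 100 mm long; origin at the underside, x axis from handle to pan.
- bead_tray: white ceramic bead tray, 140 by 190 mm, 22 mm high; origin at the centre of its underside.
- bead_jar: amber glass jar with a metal cap, 70 mm across, 100 mm high; origin at the centre of its underside.

How it is judged:
On the way, in this order (a step that is already met when the one before it is completed fails the run):
1. the trip lever has dropped by itself, with no finger on it (value of joint trip_lever above 0.4 rad and contact force between the fingers and trip_lever below 0.2 N), for 0.1 s.
2. the trip lever is up again and stays latched with no finger on it (value of joint trip_lever below 0.08 rad and contact force between the fingers and trip_lever below 0.2 N), for 0.3 s.
3. the gate lever has been advanced past its fourth click (y of gate_knob in the frame of pawl_block below -0.012 m), for 0.1 s.
At the end, for the whole second after the job is handed in: fingers hold the gate lever still (under 0.1 rad/s, over 1.5 N) between clicks four and five (knob y in the pawl block's frame -11.2 to -33.5 mm); trip lever latched up (below 0.08 rad), not touched by the fingers; the six loose things within 20 mm of their starts (all of step 2 and y of gate_knob in the frame of pawl_block between -0.0335 and -0.0112 m and velocity of joint gate_lever between -0.1 and 0.1 rad/s and contact force between the fingers and gate_lever above 1.5 N and distance of each of basin, mallet, bottle_neck, scoop, bead_tray, bead_jar from where it was at the start of the episode below 0.02 m); the arm keeps its last pose, push and grip.
It fails at once if the gate lever is taken past its fifth click (y of gate_knob in the frame of pawl_block below -0.0364 m).
It fails at once if a bystander is pushed about (distance of any of basin, mallet, bottle_neck, scoop, bead_tray, bead_jar from where it was at the start of the episode above 0.03 m).
It also fails if it takes over 72 s, if anything falls off the work surface, if the arm or the gripper's body presses on something with over 40 N, if the wrist force passes 120 N, or if a joint passes its speed limit or range.

## Robot

A 6-joint arm with a two-finger parallel gripper is mounted at the origin on the work surface. World frame = base frame: x ahead of the robot, y to its left, z up, the work surface at z = 0. Lengths are in m, angles in rad, forces in N, time in s.
With the tool pointing down it reaches from about 0.275 to 0.75 m from the base axis. Payload 10.2 kg.
Tool frame: the origin (TCP) lies midway between the tips of the shut fingers; the grasp point (between the pads) lies 19 mm behind it (env.pinch_z is the distance from the TCP to the grasp point, in m); z points along the fingers, y is the line along which they close (so a half turn about z gives the same grasp; the last joint's range is limited). The gripper opens to 85 mm and grips with 20 to 120 N. Pads are 22 mm wide; open, the fingers measure 114 mm over their backs; the gripper's body (76 mm by 85 mm) begins 54 mm behind the grasp point. The pads swing forward as they close: fully open they stand 13 mm farther back than shut.
Start: joints at [1.092, 0.313, 1.498, -0, 1.331, -0.223], TCP at [0.133, 0.508, 0.231] pointing down, gripper open.
Joint ranges: [-2.94, 2.94], [-0.97, 2.17], [0.19, 2.56], [-1.23, 4.37], [0.02, 3.11], [-2.88, 2.88]. Speed limits (rad/s): [2.39, 2.39, 3.01, 3.14, 3.14, 3.14].

## Interface

Orientations are given as a rotation vector (axis times angle).
In Python, from workcell import telemetry, imaging, order, nets, env gives the robot as it stands.
- The arm moves only by the tool jog_arm, never from a script. Its argument "series" is a list of rows, each a list of 3 entries, a list of its own where there are three numbers: the shift along the tool's x, y, z in m, then the turn about the tool's z in rad, then the opening, from -1 (shut) to 1 (fully open). A call has exactly 5 rows; each row is the pose to reach, as a shift and turn from the pose commanded when the call began, along the tool's axes at that moment; what a row does not reach only later rows make up. A row lasts 1/8 s, in which the tool goes at most 62.5 mm and 10.7 degrees, less where a joint would pass 70% of its speed; a pose out of reach is approached as far as the arm can. A call with a gripper value outside its range is refused whole. The fingers move at their own pace and stop on an object; "grip_force" is the grip in N (left out, the last holds). Time passes only in rows, so rows that repeat a pose let the fingers close, or fill a call up. It gives the time, the measured TCP pose, the force, the opening and the grip force at its end, in the units of the state.
- telemetry.sense(): the state, without advancing time (a new reading comes with each control period).
- imaging.get_image(name): name is "scene" or "top" or "wrist"; returns (picture, depth): 480x640x3 uint8, red, green, blue; 480x640 float32, m along the optical axis (not along the pixel's ray), 0 where there is no reading.
- imaging.camera_model(name): a dict with "vfov" (degrees; the focal length in pixels is half the picture's height over the tangent of half this angle, whatever the lens; pixels are square), "cx", "cy" (the principal point, pixels), "rvec" (rotation vector, rad) and "tvec" (3), from world to camera coordinates, as OpenCV has them. Camera axes: x right, y down, z forward; pixel columns grow to the right and rows downward; lengths in m; the calibration is good to about 2 mm. A picture is of the moment at which its call begins: read the wrist's pose just before it. camera_model takes no time and is no camera call; for the wrist camera it gives the pose at the moment of the call.
- order.sign_off(): hands the job in; it is judged then, once.
Trained networks look in the newest picture that a camera, given by its name, has taken for a name from the list of things; names that differ only in an ending like _2 or _b are one class to them, and where a whole thing is asked for, a point or a joint stands for the part that bears it (a point fixed in the world has none). Each returns a list of dicts, best first, with "conf" (0 to 1); they miss things now and then, are a little off and sometimes report something else, mostly with a low value. They report only what shows in the picture. A call takes as long as a camera call.
- nets.regions_of(label, camera): "region" (480x640 bool, what is visible of it) and "uv" ([column, row] in pixels, amid what is visible of it).
The state is a dict: "time": time; "q": joint angles; "joint_vel": joint speeds; "tau": joint torques, N m; "tool_pos": TCP position; "orientation": TCP orientation; "wrist_force": force on the tool from outside, world axes, zero at the start; "wrist_torque": the same for the moment, N m; "gripper_width": finger opening in m; "finger_force": force on a finger pad.
Only numpy, scipy, OpenCV 4.12 (cv2) and the standard library are available. Lean on these libraries where they do the work, as an engineer would, in place of code of your own. Each camera call takes 0.05 s, during which the arm holds its last target. There are 200 camera calls.

## Working session

There is one attempt and no reset: what is moved stays moved. The work goes in short steps, Python scripts to look and compute and a tool call to move; the robot and the scene stay as the last step left them, time stands still between calls to the robot, and variables do not carry over. Pictures are saved under pics/ and viewed, at most 10 in all, crops included, and the job is handed in when it is done.

Besides the shell and the picture viewer there is one more tool, called after "Request:" as a command line: name --argument value ..., lists and objects as JSON in quotes. jog_arm: Moves the arm, as the interface text tells. Its arguments: {"type":"object","properties":{"series":{"type":"array"},"grip_force":{"type":"number"}},"required":["series"]}

```bash
ls; mkdir -p pics; cat > h.py <<'E'
import numpy as np, cv2
from workcell import telemetry, imaging, order, nets, env
def cam(n):
    m=imaging.camera_model(n); f=240/np.tan(np.radians(m["vfov"]/2))
    R=cv2.Rodrigues(np.array(m["rvec"],float))[0]; return f,m["cx"],m["cy"],R,np.array(m["tvec"],float)
def cloud(depth,c):
    f,cx,cy,R,t=c; v,u=np.mgrid[:480,:640]
    P=np.stack([(u-cx)/f*depth,(v-cy)/f*depth,depth],-1)
    return (P-t)@R
def save(n,p): cv2.imwrite("pics/"+n+".png",cv2.cvtColor(p,cv2.COLOR_RGB2BGR))
E
cat > a.py <<'E'
from h import *
s=telemetry.sense(); print({k:np.round(v,3).tolist() for k,v in s.items()}, env.pinch_z)
for n in ["top","scene"]:
    p,d=imaging.get_image(n); c=cam(n); W=cloud(d,c); save(n,p); np.savez(n,p=p,d=d,W=W)
    print(n,"cam pos",(-c[3].T@c[4]).round(3))
    for l in ["test_button_top","trip_handle","gate_knob","pawl_block","basin","mallet","bottle_neck","scoop","bead_tray","bead_jar"]:
        for r in nets.regions_of(l,n)[:2]:
            M=r["region"]&(d>0); Q=W[M]
            if len(Q): print(l,round(r["conf"],2),np.round(r["uv"]),M.sum(),"med",np.median(Q,0).round(3),"lo",np.percentile(Q,3,0).round(3),"hi",np.percentile(Q,97,0).round(3))
E
python3 a.py
```

```text
pics
{'time': 0.0, 'q': [1.092, 0.313, 1.498, 0.0, 1.331, -0.223], 'joint_vel': [-0.0, 0.0, -0.001, -0.001, 0.001, 0.0], 'tau': [-0.0, -41.227, -25.974, -0.0, 0.004, -0.0], 'tool_pos': [0.133, 0.508, 0.231], 'orientation': [-0.401, -3.115, 0.002], 'wrist_force': [0.054, -0.544, 0.539], 'wrist_torque': [-0.028, 0.018, -0.007], 'finger_force': 0.0, 'gripper_width': 0.086} 0.0187
top cam pos [ 0.215 -0.011  1.698]
trip_handle 0.76 [373. 243.] 123 med [ 0.509 -0.194  0.104] lo [ 0.46  -0.201  0.097] hi [ 0.566 -0.185  0.111]
gate_knob 0.84 [272. 177.] 3124 med [0.715 0.126 0.09 ] lo [0.608 0.033 0.082] hi [0.798 0.29  0.132]
gate_knob 0.56 [203. 204.] 3183 med [0.65  0.351 0.022] lo [ 0.555  0.25  -0.   ] hi [0.729 0.432 0.062]
pawl_block 0.74 [275. 139.] 169 med [0.844 0.124 0.098] lo [0.823 0.11  0.036] hi [0.87  0.14  0.111]
basin 0.94 [203. 202.] 3102 med [0.65  0.35  0.022] lo [0.556 0.25  0.001] hi [0.728 0.43  0.061]
basin 0.43 [418. 325.] 284 med [ 0.277 -0.347  0.039] lo [ 0.254 -0.368  0.003] hi [ 0.303 -0.329  0.092]
mallet 0.58 [134. 304.] 929 med [0.329 0.552 0.036] lo [0.26
[... 1182 characters left out ...]
[0.588 0.347 0.035] lo [0.544 0.25  0.007] hi [0.715 0.438 0.065]
basin 0.27 [249. 306.] 3030 med [ 0.656 -0.186  0.09 ] lo [ 0.486 -0.23   0.005] hi [ 0.68  -0.128  0.148]
mallet 0.76 [472. 200.] 901 med [0.338 0.554 0.033] lo [0.279 0.401 0.01 ] hi [0.433 0.616 0.055]
bottle_neck 0.78 [176. 232.] 431 med [ 0.291 -0.351  0.04 ] lo [ 0.271 -0.372  0.008] hi [ 0.306 -0.329  0.092]
scoop 0.95 [128. 267.] 1352 med [ 0.365 -0.489  0.007] lo [ 0.275 -0.546 -0.   ] hi [ 0.434 -0.434  0.039]
bead_tray 0.96 [137. 335.] 4302 med [ 0.609 -0.468  0.011] lo [ 0.537 -0.557  0.002] hi [ 0.677 -0.375  0.026]
bead_jar 0.92 [400. 213.] 804 med [0.377 0.289 0.072] lo [0.336 0.264 0.009] hi [0.391 0.323 0.106]
```

```bash
cat > b.py <<'E'
from h import *
import sys
for n in ["top","scene"]:
    z=np.load(n+".npz"); p,W=z["p"],z["W"]; hsv=cv2.cvtColor(p,cv2.COLOR_RGB2HSV)
    H,S,V=[hsv[...,i].astype(int) for i in range(3)]
    red=((H<8)|(H>172))&(S>140)&(V>60); yel=(H>18)&(H<36)&(S>130)&(V>80); blue=(H>95)&(H<130)&(S>110)
    for nm,m in [("red",red),("yel",yel),("blue",blue)]:
        k,L,st,_=cv2.connectedComponentsWithStats(m.astype(np.uint8))
        for i in range(1,k):
            if st[i,4]>25:
                Q=W[(L==i)&(z["d"]>0)]
                if len(Q)<5: continue
                zt=np.percentile(Q[:,2],95); T=Q[Q[:,2]>zt-.006]
                print(n,nm,st[i,:5],"lo",np.percentile(Q,3,0).round(3),"hi",np.percentile(Q,97,0).round(3),"top c",((T.min(0)+T.max(0))/2).round(4),T.mean(0).round(4))
    M=(W[...,0]>.53)&(W[...,0]<.72)&(abs(W[...,1]+.18)<.08)&(abs(W[...,2]-.13)<.006)
    print("box",cv2.minAreaRect(W[M][:,:2].astype(np.float32)*1000))
t=cv2.imread("pics/top.png")[100:360,100:500]; cv2.imwrite("pics/topc.png",cv2.resize(t,(800,520),interpolation=cv2.INTER_CUBIC))
E
python3 b.py
```

```text
top red [470 152   8   6  32] lo [ 0.817 -0.538  0.03 ] hi [ 0.83  -0.519  0.054] top c [ 0.8229 -0.531   0.0512] [ 0.8227 -0.5294  0.0502]
top red [367 199   9   8  54] lo [ 0.616 -0.191  0.144] hi [ 0.639 -0.171  0.157] top c [ 0.625  -0.1815  0.1536] [ 0.6263 -0.1814  0.1529]
top red [245 211   7  11  45] lo [ 0.576  0.179 -0.001] hi [0.611 0.213 0.152] top c [0.5863 0.1868 0.1495] [0.5861 0.1867 0.1494]
top yel [202 172  31   4  54] lo [0.711 0.246 0.075] hi [0.74  0.333 0.145] top c [0.7159 0.2885 0.1417] [0.7161 0.2888 0.1414]
top yel [365 197  13  13  73] lo [ 0.611 -0.2    0.131] hi [ 0.647 -0.164  0.15 ] top c [ 0.6291 -0.1814  0.1473] [ 0.6288 -0.1857  0.1449]
top yel [371 245   8  18 100] lo [ 0.456 -0.205  0.003] hi [ 0.506 -0.188  0.111] top c [ 0.4806 -0.1965  0.1097] [ 0.4795 -0.1965  0.1076]
top yel [  34  258   58   58 2611] lo [0.288 0.647 0.15 ] hi [0.433 0.793 0.163] top c [0.3612 0.7184 0.1628] [0.3607 0.7184 0.1594]
top blue [367 116  74  46 998] lo [ 0.809 -0.41   0.012] hi [ 0.933 -0.182  0.067] top c [ 0.8755 -0.2977  0.1099] [ 0.8378 -0.2787  0.0644]
top blu
[... 2258 characters left out ...]
.136 ] [0.721  0.247  0.1363]
scene blue [341   0  15   4  42] lo [-0.92   0.464  0.18 ] hi [-0.894  0.518  0.199] top c [-0.9065  0.4874  0.1969] [-0.9062  0.4829  0.1951]
scene blue [616 178  24  69 846] lo [ 0.052  1.47  -0.467] hi [ 0.186  1.489 -0.262] top c [ 0.0704  1.4777 -0.2551] [ 0.0646  1.4792 -0.2622]
scene blue [398 343  14  16  90] lo [0.842 0.114 0.1  ] hi [0.874 0.14  0.108] top c [0.8584 0.1284 0.1053] [0.8579 0.1244 0.1045]
scene blue [ 157  389  120   69 2450] lo [ 0.878 -0.413  0.019] hi [ 0.949 -0.185  0.065] top c [ 0.9051 -0.2986  0.0634] [ 0.9265 -0.2972  0.0616]
box ((618.5501708984375, -179.88931274414062), (95.59186553955078, 80.39630126953125), 6.502325534820557)
```

View pics/scene.png

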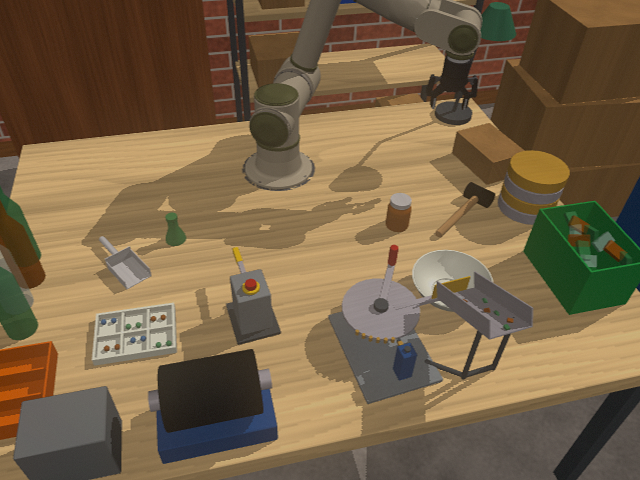

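View pics/topc.png

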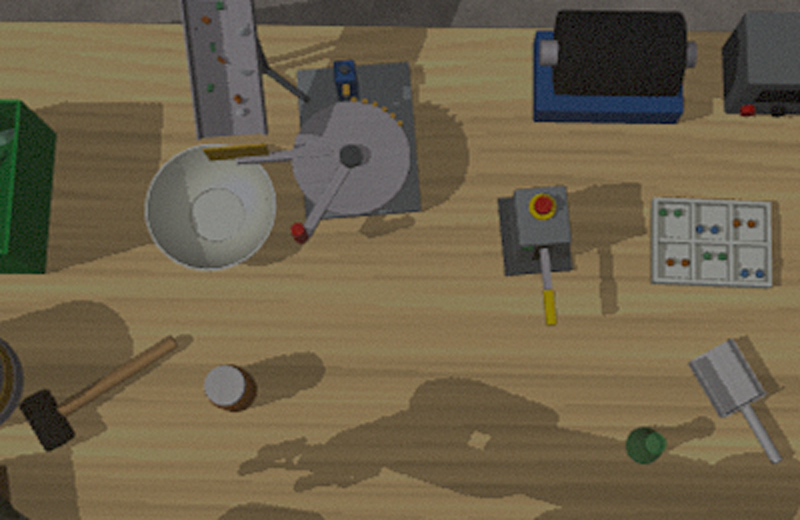

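```bash
cat > c.py <<'E'
from h import *
for n in ["top","scene"]:
    z=np.load(n+".npz"); p,W=z["p"],z["W"]
    M=(W[...,0]>.58)&(W[...,0]<.84)&(abs(W[...,1]-.12)<.13)
    for a,b in [(.078,.094),(.094,.14)]:
        m=(M&(W[...,2]>a)&(W[...,2]<b)).astype(np.uint8)
        if a<.09: m=cv2.morphologyEx(m,cv2.MORPH_OPEN,np.ones((13,13)) if n=="scene" else np.ones((15,15)))
        k,L,st,_=cv2.connectedComponentsWithStats(m)
        for i in range(1,k):
            if st[i,4]<15: continue
            Q=W[L==i]; c,r=cv2.minEnclosingCircle((Q[:,:2]*1000).astype(np.float32))
            print(n,a,st[i],"circ",np.round(c,1),round(r,1),"mean",Q.mean(0).round(4),"ext c",((np.percentile(Q,1,0)+np.percentile(Q,99,0))/2).round(4))
E
python3 c.py
cat > to.py <<'E'
# python3 to.py x y z [closing-line angle deg]: print tool shift and turn from present pose
from h import *
import sys
a=list(map(float,sys.argv[1:])); s=telemetry.sense()
R=cv2.Rodrigues(np.array(s["orientation"],float))[0]
print("t",s["time"],"shift",(R.T@(np.array(a[:3])-s["tool_pos"])).round(4))
if len(a)>3:
    c=np.degrees(np.arctan2(R[1,1],R[0,1])); d=(a[3]-c+90)%180-90
    print("closing now",c.round(1),"turn",(-np.radians(d)).round(3),"q6",s["q"][5])
E
python3 to.py 0.628 -0.181 0.18 95.7
```

```text
top 0.094 [267 154   7   6  15] circ [789.1 132.5] 12.1 mean [0.7878 0.1331 0.0958] ext c [0.7875 0.1324 0.0965]
top 0.094 [267 170  16  20 117] circ [711.9 115.9] 36.3 mean [0.7159 0.1147 0.1022] ext c [0.712  0.1162 0.1035]
top 0.094 [230 172   7   7  18] circ [718.  243.3] 7.1 mean [0.7192 0.2436 0.1126] ext c [0.7182 0.2431 0.1164]
scene 0.094 [388 251  10  17 110] circ [592.4 188.4] 12.6 mean [0.5942 0.187  0.1168] ext c [0.5938 0.1897 0.1173]
scene 0.094 [429 286   9  15  39] circ [725.3 246. ] 9.5 mean [0.7225 0.2466 0.1132] ext c [0.724  0.2441 0.1171]
scene 0.094 [437 292   9  13  32] circ [759.4 245.9] 19.9 mean [0.7562 0.2453 0.1347] ext c [0.7587 0.2459 0.1332]
scene 0.094 [374 296  17  17 186] circ [713.1 121.9] 26.3 mean [0.7195 0.1174 0.1024] ext c [0.7147 0.1202 0.1012]
t 1.1 shift [-0.6534 -0.5412  0.0513]
closing now 75.3 turn -0.355 q6 -0.2234010676257319
```

Request:
jog_arm --series '[[[-0.047,-0.039,0],0,-1],[[-0.094,-0.078,0],0,-1],[[-0.14,-0.117,0],0,-1],[[-0.187,-0.155,0],0,-1],[[-0.234,-0.194,0],0,-1]]' --grip_force 40

```text
time: 1.72
tool_pos: [0.311, 0.2594, 0.2316]
orientation: [0.4, 3.115, 0.001]
wrist_force: [0.9, 0.9, 0.2]
gripper_width: -0.0001
finger_force: 0.0
```

Request:
jog_arm --series '[[[-0.047,-0.039,0],0,-1],[[-0.094,-0.078,0],0,-1],[[-0.14,-0.117,0],0,-1],[[-0.187,-0.155,0],0,-1],[[-0.234,-0.194,0],0,-1]]'

```text
time: 2.35
tool_pos: [0.4884, 0.0122, 0.2315]
orientation: [0.401, 3.115, 0.0]
wrist_force: [0.4, 1.2, -0.2]
gripper_width: 0.0001
finger_force: 0.0
```

Request:
jog_arm --series '[[[-0.037,-0.031,0],-0.15,-1],[[-0.074,-0.061,0],-0.3,-1],[[-0.11,-0.092,0],-0.355,-1],[[-0.14,-0.117,0],-0.355,-1],[[-0.14,-0.117,0],-0.355,-1]]'

```text
time: 2.98
tool_pos: [0.5939, -0.1365, 0.2303]
orientation: [0.152, -3.137, -0.0]
wrist_force: [0.0, -0.5, -0.7]
gripper_width: -0.0002
finger_force: 0.0
```

```bash
cat > w.py <<'E'
from h import *
import sys
c=cam("wrist"); p,d=imaging.get_image("wrist"); W=cloud(d,c); save(sys.argv[1],p); np.savez(sys.argv[1],p=p,d=d,W=W)
print("cam",(-c[3].T@c[4]).round(3))
hsv=cv2.cvtColor(p,cv2.COLOR_RGB2HSV); H,S,V=[hsv[...,i].astype(int) for i in range(3)]
red=((H<8)|(H>172))&(S>140)&(V>60); yel=(H>18)&(H<36)&(S>130)&(V>80); blue=(H>95)&(H<130)&(S>110)
for nm,m in [("red",red),("yel",yel),("blue",blue)]:
    k,L,st,_=cv2.connectedComponentsWithStats(m.astype(np.uint8))
    for i in range(1,k):
        Q=W[(L==i)&(d>0)]
        if st[i,4]<120 or len(Q)<50: continue
        zt=np.percentile(Q[:,2],95); T=Q[abs(Q[:,2]-zt)<.004]
        print(nm,st[i],"lo",np.percentile(Q,2,0).round(4),"hi",np.percentile(Q,98,0).round(4),"ztop",zt.round(4),"circ",[np.round(v,1) for v in cv2.minEnclosingCircle((T[:,:2]*1000).astype(np.float32))],"rect",[np.round(v,1) for v in cv2.minAreaRect((Q[:,:2]*1000).astype(np.float32))])
E
python3 w.py w1; python3 to.py 0.628 -0.181 0.16 95.7
```

```text
cam [ 0.524 -0.142  0.374]
red [ 233  273   41   42 1356] lo [ 0.6157 -0.1915  0.1416] hi [ 0.6403 -0.1677  0.1527] ztop 0.1525 circ [array([ 628.7, -180.3]), np.float64(13.7)] rect [array([ 628.8, -179.9]), array([26.4, 26.8]), np.float64(65.7)]
yel [ 240   23   28   87 2023] lo [ 0.456  -0.2025  0.0971] hi [ 0.5065 -0.1857  0.1066] ztop 0.1062 circ [array([ 481.3, -194.3]), np.float64(27.0)] rect [array([ 481.1, -194.6]), array([53.5, 15.4]), np.float64(5.6)]
yel [ 227  260   59   56 1094] lo [ 0.6092 -0.199   0.1346] hi [ 0.6462 -0.1609  0.14  ] ztop 0.1396 circ [array([ 628.9, -180.1]), np.float64(20.7)] rect [array([ 628. , -179.1]), array([41.3, 38.5]), np.float64(66.6)]
blue [  32  369  122   66 3677] lo [ 0.5869 -0.414   0.0072] hi [ 0.8394 -0.1906  0.304 ] ztop 0.0613 circ [array([ 828.8, -384.4]), np.float64(37.2)] rect [array([ 728.4, -286.3]), array([ 68.9, 353.6]), np.float64(45.2)]
blue [188 390  31  31 397] lo [ 0.6035 -0.255   0.026 ] hi [ 0.8138 -0.1676  0.286 ] ztop 0.2845 circ [array([ 601.2, -169.1]), np.float64(5.1)] rect [array([ 710. , -203.6]), array([ 21.9, 237.5]), np.float64(68.1)]
t 3.025 shift [-0.03   -0.0491  0.0706]
closing now 95.6 turn -0.001 q6 -2.0850449322614466
```

View pics/w1.png

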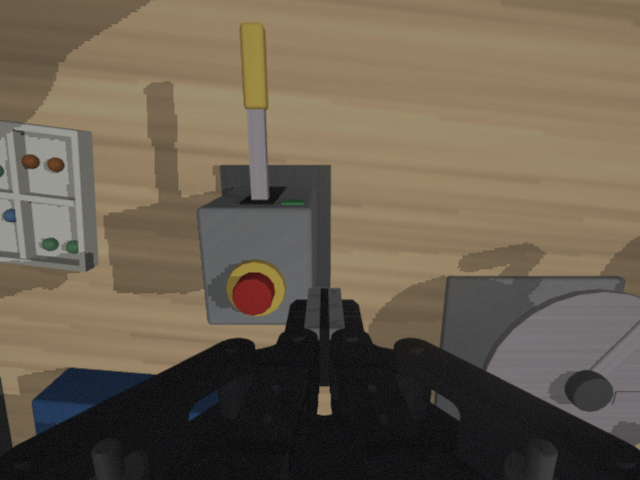

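Request:
jog_arm --series '[[[-0.031,-0.048,0.02],0,-1],[[-0.031,-0.048,0.05],0,-1],[[-0.031,-0.048,0.07],0,-1],[[-0.031,-0.048,0.076],0,-1],[[-0.031,-0.048,0.08],0,-1]]'

```text
time: 3.65
tool_pos: [0.6291, -0.1787, 0.1521]
orientation: [-0.157, 3.137, -0.001]
wrist_force: [-0.7, -0.2, 0.6]
gripper_width: -0.0
finger_force: 0.0
```

Request:
jog_arm --series '[[[0,0,0.003],0,-1],[[0,0,0.006],0,-1],[[0,0,0.006],0,-1],[[0,0,0.006],0,-1],[[0,0,0.006],0,-1]]'

```text
time: 4.28
tool_pos: [0.6291, -0.1791, 0.1456]
orientation: [-0.156, 3.137, -0.0]
wrist_force: [1.1, 2.7, 4.7]
gripper_width: 0.0
finger_force: 2.0
```

Request:
jog_arm --series '[[[0,0,0.002],0,-1],[[0,0,0.002],0,-1],[[0,0,0.002],0,-1],[[0,0,-0.03],0,-1],[[0,0,-0.08],0,-1]]'

```text
time: 4.9
tool_pos: [0.6279, -0.1794, 0.224]
orientation: [0.155, -3.133, -0.002]
wrist_force: [-0.3, -0.4, 0.0]
gripper_width: -0.0
finger_force: 0.0
```

```bash
python3 w.py w2|grep yel; python3 to.py 0.494 -0.194 0.16 95.6
```

```text
yel [ 312   25   19   60 1094] lo [ 0.4706 -0.2015  0.0413] hi [ 0.5147 -0.1854  0.0655] ztop 0.0648 circ [array([ 510. , -191.6]), np.float64(8.7)] rect [array([ 492.7, -193.6]), array([46.8, 14.5]), np.float64(5.4)]
yel [ 290  221   61   60 1290] lo [ 0.6095 -0.1993  0.1368] hi [ 0.648  -0.1615  0.1402] ztop 0.1397 circ [array([ 628.9, -180.3]), np.float64(20.6)] rect [array([ 629. , -180.2]), array([40.3, 40.7]), np.float64(80.4)]
t 4.95 shift [0.1371 0.0002 0.072 ]
closing now 95.7 turn 0.001 q6 -2.1263484880393873
```

Request:
jog_arm --series '[[[0.06,0.0,0],0,-0.2],[[0.115,0,0],0,-0.2],[[0.137,0,0.03],0,-0.2],[[0.137,0,0.08],0,-0.2],[[0.137,0,0.12],0,-0.2]]'

```text
time: 5.58
tool_pos: [0.4915, -0.1929, 0.1033]
orientation: [0.155, -3.136, -0.0]
wrist_force: [0.3, -0.1, 0.3]
gripper_width: 0.034
finger_force: 0.0
```

Request:
jog_arm --series '[[[0,0,0.04],0,-0.2],[[0,0,0.07],0,-0.2],[[0,0,0.074],0,-0.2],[[0,0,0.074],0,-0.2],[[0,0,0.074],0,-0.2]]'

```text
time: 6.2
tool_pos: [0.4931, -0.1932, 0.0325]
orientation: [-0.156, 3.136, -0.002]
wrist_force: [-0.2, 0.7, 0.2]
gripper_width: 0.0343
finger_force: 0.0
```

Request:
jog_arm --series '[[[0,0,0],0,-1],[[0,0,0],0,-1],[[0,0,0],0,-1],[[0,0,0],0,-1],[[0,0,0],0,-1]]' --grip_force 25

```text
time: 6.82
tool_pos: [0.4932, -0.1948, 0.0324]
orientation: [-0.155, 3.136, -0.006]
wrist_force: [-1.4, -9.4, 0.3]
gripper_width: 0.0156
finger_force: 30.0
```

Request:
jog_arm --series '[[[0.0025,-0.0015,-0.005],0,-1],[[0.005,-0.0015,-0.01],0,-1],[[0.009,-0.0015,-0.021],0,-1],[[0.012,-0.0015,-0.032],0,-1],[[0.0135,-0.0015,-0.044],0,-1]]'

```text
time: 7.45
tool_pos: [0.4796, -0.1963, 0.0761]
orientation: [-0.156, 3.136, -0.003]
wrist_force: [5.1, -5.2, -4.0]
gripper_width: 0.0157
finger_force: 26.7
```

Request:
jog_arm --series '[[[0.0005,0,-0.006],0,-1],[[0.0005,0,-0.012],0,-1],[[0,0,-0.017],0,-1],[[0,0,-0.02],0,-1],[[0,0,-0.02],0,-1]]'

```text
time: 8.07
tool_pos: [0.4796, -0.1963, 0.0957]
orientation: [-0.156, 3.137, -0.003]
wrist_force: [2.9, -4.2, -2.3]
gripper_width: 0.0159
finger_force: 26.3
```

Request:
jog_arm --series '[[[0,0,-0.002],0,-1],[[0,0,-0.003],0,-1],[[0,0,-0.003],0,-1],[[0,0,-0.003],0,-1],[[0,0,-0.003],0,-1]]'

```text
time: 8.7
tool_pos: [0.4796, -0.1962, 0.0976]
orientation: [-0.155, 3.137, -0.002]
wrist_force: [7.7, -7.5, -14.2]
gripper_width: 0.0152
finger_force: 25.3
```

At the upper stop. Let down a little, release, and look.

Request:
jog_arm --series '[[[0,0,0.003],0,-1],[[0,0,0.007],0,-1],[[0,0,0.007],0,-0.2],[[0,0,0.007],0,-0.2],[[0,0,0.007],0,-0.2]]'

```text
time: 9.32
tool_pos: [0.4793, -0.1954, 0.0914]
orientation: [0.156, -3.138, -0.0]
wrist_force: [-0.0, 0.3, 0.3]
gripper_width: 0.034
finger_force: 0.0
```

Request:
jog_arm --series '[[[0,0,-0.04],0,-0.2],[[0,0,-0.09],0,-0.2],[[0,0,-0.13],0,0],[[0,0,-0.14],0,0],[[0,0,-0.14],0,0]]'

```text
time: 9.95
tool_pos: [0.4792, -0.1954, 0.2311]
orientation: [0.156, -3.138, -0.0]
wrist_force: [0.4, 0.1, -0.9]
gripper_width: 0.0433
finger_force: 0.0
```

```bash
cat > g.py <<'E'
from h import *
p,d=imaging.get_image("scene"); W=cloud(d,cam("scene"))
hsv=cv2.cvtColor(p,cv2.COLOR_RGB2HSV); y=cv2.inRange(hsv,(18,130,80),(36,255,255))>0
m=y&(abs(W[...,1]+.19)<.03)&(W[...,0]<.53)&(W[...,0]>.44)&(W[...,2]>.02); print("trip handle",m.sum(),np.median(W[m],0))
E
python3 g.py; python3 to.py 0.56 0.10 0.24 120
```

```text
trip handle 98 [ 0.48358413 -0.19404042  0.10611378]
t 10.0 shift [-0.1099  0.2858 -0.0096]
closing now 95.7 turn -0.424 q6 -2.28401455030428
```

Request:
jog_arm --series '[[[-0.035,0.04,-0.013],0,0],[[-0.07,0.08,-0.026],0,0],[[-0.105,0.12,-0.04],0,0],[[-0.14,0.16,-0.053],0,0],[[-0.159,0.18,-0.06],0,0]]'

```text
time: 10.62
tool_pos: [0.6204, 0.0017, 0.2897]
orientation: [0.159, -3.135, -0.001]
wrist_force: [-0.2, -0.6, -0.2]
gripper_width: 0.0426
finger_force: 0.0
```

```bash
python3 w.py w3
```

```text
cam [ 0.551 -0.004  0.433]
red [548 199  24  24 430] lo [0.5773 0.1803 0.1479] hi [0.5945 0.1965 0.1508] ztop 0.1506 circ [array([586.1, 188.3]), np.float64(9.9)] rect [array([585.9, 188.5]), array([19.3, 18.2]), np.float64(17.1)]
red [  77  201   42   34 1115] lo [ 0.6163 -0.1908  0.1401] hi [ 0.6405 -0.167   0.1529] ztop 0.1526 circ [array([ 629.3, -179.7]), np.float64(13.9)] rect [array([ 628.6, -179.4]), array([26.1, 27. ]), np.float64(6.8)]
yel [  85    0   33   65 1542] lo [ 0.4628 -0.2013  0.0948] hi [ 0.5065 -0.1851  0.1068] ztop 0.1064 circ [array([ 485.1, -194.1]), np.float64(23.3)] rect [array([ 465.8, -203.9]), array([89.5, 32.3]), np.float64(30.1)]
yel [ 79 191  52  49 873] lo [ 0.6096 -0.1947  0.1331] hi [ 0.648  -0.1601  0.1403] ztop 0.1397 circ [array([ 629. , -179.5]), np.float64(20.6)] rect [array([ 627.9, -177. ]), array([40.6, 34.9]), np.float64(25.6)]
yel [572 355  68   4 205] lo [0.7128 0.2456 0.1376] hi [0.7208 0.3054 0.1405] ztop 0.1403 circ [array([718.2, 276.1]), np.float64(31.7)] rect [array([716.9, 276. ]), array([ 4.1, 63.4]), np.float64(5.3)]
blue [   0  315  172   66 7774] lo [ 0.8081 -0.3725  0.0087] hi [ 0.85   -0.1816  0.0628] ztop 0.0614 circ [array([ 830.7, -280.4]), np.float64(82.8)] rect [array([ 762.2, -191.6]), array([122.7, 405.3]), np.float64(29.7)]
blue [129 402  15  22 170] lo [ 0.6271 -0.2099  0.0589] hi [ 0.9095 -0.0476  0.3482] ztop 0.3478 circ [array([629.9, -49.4]), np.float64(4.2)] rect [array([ 766.5, -125.7]), array([ 11.9, 339.1]), np.float64(59.1)]
```

View pics/w3.png

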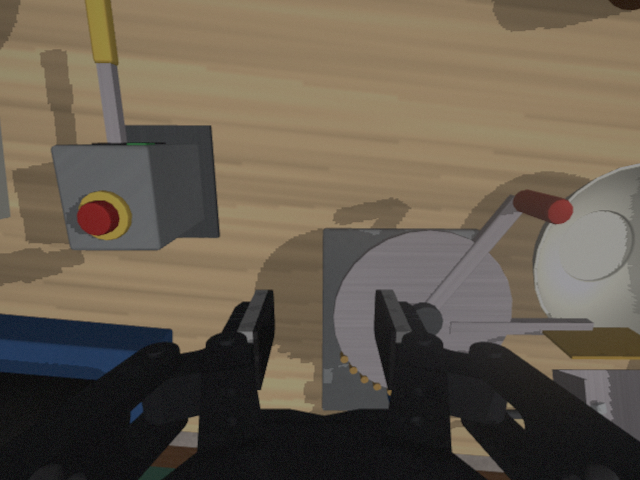

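```bash
cat > d.py <<'E'
from h import *
from scipy.optimize import least_squares
z=np.load("w3.npz"); W=z["W"]; X=W[...,0];Y=W[...,1];Z=W[...,2]
m=(abs(X-.72)<.05)&(abs(Y-.117)<.05)&(Z>.097)&(Z<.16); Q=W[m]; zt=np.percentile(Q[:,2],80)
T=Q[abs(Q[:,2]-zt)<.004]; print("hub z",zt,len(T),cv2.minEnclosingCircle((T[:,:2]*1000).astype(np.float32)))
# disc edge: outermost plane points per angle about guess
m=(abs(X-.72)<.12)&(abs(Y-.117)<.12)&(Z>.07)&(Z<.1); Q=W[m]; print("disc z",np.median(Q[:,2]))
a=np.degrees(np.arctan2(Q[:,1]-.117,Q[:,0]-.718)); r=np.hypot(Q[:,0]-.718,Q[:,1]-.117)
E=[]
for b in range(-180,180,5):
    k=(a>=b)&(a<b+5)
    if k.sum()>8:
        i=np.where(k)[0][np.argsort(r[k])[-3]]
        if .085<r[i]<.103: E.append(Q[i,:2]); print(b,r[i].round(4),end="; ")
E=np.array(E); s=least_squares(lambda c:np.hypot(*(E-c[:2]).T)-c[2],[.718,.117,.094],loss="soft_l1",f_scale=.001); print("\nfit",s.x)
s=least_squares(lambda c:np.hypot(*(E-c[:2]).T)-.094,[.718,.117],loss="soft_l1",f_scale=.001); print("fit94",s.x,np.abs(s.fun).mean())
E
python3 d.py
```

```text
hub z 0.10306495013756578 524 ((715.6322021484375, 116.7213134765625), 17.761892318725586)
disc z 0.08979515760662904
-180 0.094; -175 0.0943; -170 0.0941; -165 0.0945; -160 0.0943; -155 0.0944; -150 0.0947; -145 0.0944; -140 0.0948; -135 0.0946; -130 0.0947; -125 0.0948; -120 0.0944; -115 0.0946; -110 0.0944; -105 0.0943; -100 0.0945; -95 0.0942; -90 0.0942; -85 0.0939; -80 0.0935; -75 0.0939; -70 0.0934; -65 0.0931; -60 0.0979; -55 0.0992; -50 0.0981; -45 0.0992; -40 0.097; -35 0.0985; -30 0.0955; -25 0.0984; -20 0.0921; -15 0.0978; 75 0.0908; 80 0.0972; 95 0.0915; 100 0.0906; 105 0.092; 110 0.0912; 115 0.0916; 120 0.0922; 125 0.0915; 130 0.0923; 135 0.0925; 140 0.0924; 160 0.0934; 165 0.0933; 170 0.0939; 175 0.0938; 
fit [0.71877019 0.1154922  0.09398289]
fit94 [0.7187883  0.11549603] 0.0012479458954635075
```

```bash
python3 to.py 0.5865 0.1885 0.2 61.1
```

```text
t 10.675 shift [0.0157 0.1876 0.0904]
closing now 95.9 turn 0.607 q6 -1.8567888750486048
```

Request:
jog_arm --series '[[[0.004,0.045,0.01],0.15,0],[[0.008,0.09,0.03],0.3,0],[[0.012,0.135,0.05],0.45,0],[[0.016,0.18,0.08],0.607,0],[[0.0157,0.1876,0.09],0.607,0]]'

```text
time: 11.3
tool_pos: [0.5835, 0.1863, 0.1978]
orientation: [-0.785, -3.036, 0.003]
wrist_force: [-0.2, -0.4, -0.5]
gripper_width: 0.0426
finger_force: 0.0
```

```bash
python3 w.py w4|grep red; python3 to.py 0.5865 0.1885 0.106 61.1
```

```text
red [ 311  232   37   57 1498] lo [0.5753 0.1807 0.1027] hi [0.5943 0.1994 0.1505] ztop 0.1503 circ [array([585.5, 189.1]), np.float64(10.5)] rect [array([611.3, 183.1]), array([20.2, 73.9]), np.float64(76.3)]
t 11.35 shift [-0.0014  0.0039  0.0916]
closing now 61.1 turn -0.0 q6 -0.949230939930792
```

Request:
jog_arm --series '[[[-0.001,0.004,0.02],0,0],[[-0.001,0.004,0.045],0,0],[[-0.001,0.004,0.07],0,0],[[-0.001,0.004,0.088],0,0],[[-0.001,0.004,0.092],0,0]]'

```text
time: 11.98
tool_pos: [0.5881, 0.1866, 0.1083]
orientation: [-0.789, -3.039, 0.001]
wrist_force: [-0.2, 0.1, 0.8]
gripper_width: 0.043
finger_force: 0.0
```

Request:
jog_arm --series '[[[0,0,0],0,-1],[[0,0,0],0,-1],[[0,0,0],0,-1],[[0,0,0],0,-1],[[0,0,0],0,-1]]' --grip_force 60

```text
time: 12.6
tool_pos: [0.5885, 0.1868, 0.1102]
orientation: [0.789, 3.04, -0.001]
wrist_force: [-2.9, -5.9, 2.6]
gripper_width: 0.0207
finger_force: 58.6
```

```bash
cat > arc.py <<'E'
# python3 arc.py swing1 swing2 ... (deg from the rest position): rows from the pose now
from h import *
import sys
P=np.array([.7185,.1157]); s=telemetry.sense(); R=cv2.Rodrigues(np.array(s["orientation"],float))[0]
v=s["tool_pos"][:2]-P; a=np.degrees(np.arctan2(v[1],v[0]))
print("t",s["time"],"r",np.hypot(*v).round(4),"swing",(a-151.1).round(2),"pawl y",(150*np.sin(np.radians(a-5.1))).round(1),"F",np.round(s["wrist_force"],1),"tangential",(np.array(s["wrist_force"][:2])@np.array([-v[1],v[0]])/np.hypot(*v)).round(1),"w",s["gripper_width"],"closing",np.degrees(np.arctan2(R[1,1],R[0,1])).round(1),"q6",s["q"][5])
for g in map(float,sys.argv[1:]):
    b=np.radians(151.1+g); t=np.array([*(P+.150*np.array([np.cos(b),np.sin(b)])),s["tool_pos"][2]])
    print(g,(R.T@(t-s["tool_pos"])).round(4),"turn",(-np.radians(151.1+g-a)).round(3))
E
python3 arc.py 2 4 6 8 10
```

```text
t 12.6 r 0.1482 swing 0.24 pawl y 83.4 F [-2.9 -5.9  2.6] tangential 6.6 w 0.020651607367003024 closing 60.9 q6 -0.9443292800762813
2.0 [ 0.0017 -0.0046  0.    ] turn -0.031
4.0 [ 0.0014 -0.0098  0.    ] turn -0.066
6.0 [ 0.001  -0.0151  0.    ] turn -0.1
8.0 [ 0.0003 -0.0203  0.    ] turn -0.135
10.0 [-0.0005 -0.0254  0.    ] turn -0.17
```

Request:
jog_arm --series '[[[0.001,-0.004,0],-0.03,-1],[[0.001,-0.007,0],-0.05,-1],[[0.001,-0.01,0],-0.066,-1],[[0.001,-0.0125,0],-0.083,-1],[[0.001,-0.015,0],-0.1,-1]]'

```text
time: 13.22
tool_pos: [0.5831, 0.1758, 0.1103]
orientation: [0.635, 3.068, 0.008]
wrist_force: [18.2, 9.0, -7.6]
gripper_width: 0.0205
finger_force: 59.0
```

```bash
python3 arc.py 8 10 12 14 16 
```

```text
t 13.225 r 0.1482 swing 4.98 pawl y 72.8 F [18.2  9.  -7.6] tangential -15.6 w 0.02050196368192034 closing 66.6 q6 -1.0641674775239713
8.0 [ 0.0017 -0.0079 -0.0001] turn -0.053
10.0 [ 0.0014 -0.0131 -0.0001] turn -0.088
12.0 [ 0.0009 -0.0183 -0.0001] turn -0.123
14.0 [ 0.0002 -0.0235 -0.0002] turn -0.157
16.0 [-0.0007 -0.0287 -0.0002] turn -0.192
```

Request:
jog_arm --series '[[[-0.001,-0.004,0],-0.026,-1],[[-0.0015,-0.008,0],-0.052,-1],[[-0.002,-0.012,0],-0.08,-1],[[-0.003,-0.016,0],-0.105,-1],[[-0.0035,-0.02,0],-0.13,-1]]'

```text
time: 13.85
tool_pos: [0.5759, 0.1565, 0.1102]
orientation: [0.433, 3.109, 0.005]
wrist_force: [2.0, 7.7, -0.5]
gripper_width: 0.0207
finger_force: 59.6
```

```bash
python3 arc.py
```

```text
t 13.85 r 0.1483 swing 12.94 pawl y 53.9 F [ 2.   7.7 -0.5] tangential -8.0 w 0.020712458824914168 closing 74.2 q6 -1.2277166403758686
```

Request:
jog_arm --series '[[[0,-0.004,0],-0.026,-1],[[-0.0002,-0.008,0],-0.052,-1],[[-0.0005,-0.012,0],-0.08,-1],[[-0.001,-0.016,0],-0.108,-1],[[-0.0014,-0.0195,0],-0.13,-1]]'

```text
time: 14.48
tool_pos: [0.5716, 0.1375, 0.1102]
orientation: [0.229, 3.131, 0.005]
wrist_force: [-0.5, 7.3, 0.7]
gripper_width: 0.0204
finger_force: 59.7
```

```bash
python3 arc.py
```

```text
t 14.475 r 0.1485 swing 20.46 pawl y 35.1 F [-0.5  7.3  0.7] tangential -7.2 w 0.02039778895069766 closing 81.6 q6 -1.390288192651413
```

Request:
jog_arm --series '[[[0,-0.004,0],-0.026,-1],[[-0.0002,-0.008,0],-0.052,-1],[[-0.0004,-0.01,0],-0.068,-1],[[-0.0006,-0.013,0],-0.087,-1],[[-0.0006,-0.013,0],-0.087,-1]]'

```text
time: 15.1
tool_pos: [0.5704, 0.1254, 0.1102]
orientation: [0.095, 3.138, 0.007]
wrist_force: [0.7, 13.7, 0.7]
gripper_width: 0.0208
finger_force: 59.9
```

```bash
python3 arc.py
```

```text
t 15.1 r 0.1485 swing 25.15 pawl y 23.1 F [ 0.7 13.7  0.7] tangential -13.7 w 0.020762465500369275 closing 86.5 q6 -1.4987994860839782
```

Request:
jog_arm --series '[[[0,-0.002,0],-0.013,-1],[[-0.0001,-0.004,0],-0.026,-1],[[-0.0002,-0.006,0],-0.04,-1],[[-0.0003,-0.008,0],-0.053,-1],[[-0.0003,-0.008,0],-0.053,-1]]'

```text
time: 15.72
tool_pos: [0.57, 0.1165, 0.1102]
orientation: [0.011, 3.14, 0.004]
wrist_force: [-0.9, 7.9, 3.2]
gripper_width: 0.021
finger_force: 59.8
```

```bash
python3 arc.py
```

```text
t 15.725 r 0.1485 swing 28.59 pawl y 14.2 F [-0.9  7.9  3.2] tangential -7.9 w 0.02096782754834324 closing 89.6 q6 -1.566108851393614
```

Third click has passed. Approach the fourth (at 37.4°).

Request:
jog_arm --series '[[[0,-0.004,0],-0.026,-1],[[-0.0002,-0.008,0],-0.052,-1],[[-0.0005,-0.012,0],-0.08,-1],[[-0.0009,-0.016,0],-0.108,-1],[[-0.0011,-0.018,0],-0.12,-1]]'

```text
time: 16.35
tool_pos: [0.5708, 0.0991, 0.1102]
orientation: [-0.178, 3.135, 0.006]
wrist_force: [-1.3, 14.1, 2.2]
gripper_width: 0.0204
finger_force: 60.0
```

```bash
python3 arc.py
```

```text
t 16.35 r 0.1486 swing -324.7 pawl y -3.4 F [-1.3 14.1  2.2] tangential -14.1 w 0.020444148355726572 closing 96.5 q6 -1.718150666394739
```

Request:
jog_arm --series '[[[0,-0.003,0],-0.02,-1],[[-0.0001,-0.006,0],-0.04,-1],[[-0.0003,-0.009,0],-0.06,-1],[[-0.0005,-0.012,0],-0.08,-1],[[-0.0005,-0.012,0],-0.08,-1]]'

```text
time: 16.98
tool_pos: [0.5728, 0.0863, 0.1102]
orientation: [-0.303, 3.126, 0.003]
wrist_force: [-1.4, 5.5, 2.4]
gripper_width: 0.0206
finger_force: 59.8
```

```bash
python3 arc.py
```

```text
t 16.975 r 0.1487 swing -319.7 pawl y -16.5 F [-1.4  5.5  2.4] tangential -5.7 w 0.020642647472887216 closing 101.1 q6 -1.8188488331542765
```

Request:
jog_arm --series '[[[0,-0.002,0],-0.013,-1],[[-0.0001,-0.004,0],-0.027,-1],[[-0.0001,-0.004,0],-0.027,-1],[[-0.0001,-0.004,0],-0.027,-1],[[-0.0001,-0.004,0],-0.027,-1]]'

```text
time: 17.6
tool_pos: [0.5735, 0.0829, 0.1102]
orientation: [-0.345, 3.121, 0.004]
wrist_force: [-1.9, 8.3, 3.5]
gripper_width: 0.0209
finger_force: 59.9
```

```bash
python3 arc.py; python3 g.py; cat > e.py <<'E'
from h import *
p,d=imaging.get_image("scene"); W=cloud(d,cam("scene")); save("end",p); z=np.load("scene.npz")
for l in ["basin","mallet","bottle_neck","scoop","bead_tray","bead_jar"]:
    r=nets.regions_of(l,"scene"); print(l,np.round(r[0]["uv"]) if r else None)
hsv=cv2.cvtColor(p,cv2.COLOR_RGB2HSV); m=((hsv[...,0]<8)|(hsv[...,0]>172))&(hsv[...,1]>140)&(abs(W[...,0]-.57)<.05)&(abs(W[...,1]-.09)<.06)&(W[...,2]>.08)
print("knob",m.sum(),np.percentile(W[m],5,0) if m.any() else "",np.percentile(W[m],95,0) if m.any() else "")
E
python3 e.py
```

```text
t 17.6 r 0.1487 swing -318.34 pawl y -20.0 F [-1.9  8.3  3.5] tangential -8.5 w 0.020911610383937372 closing 102.6 q6 -1.8522140789431374
trip handle 98 [ 0.48259207 -0.19392253  0.10561658]
basin [441. 270.]
mallet [129. 267.]
bottle_neck [175. 231.]
scoop [126. 267.]
bead_tray [128. 264.]
bead_jar [397. 213.]
knob 90 [0.57080272 0.07724868 0.10004947] [0.58488668 0.09133832 0.15318433]
```

```bash
python3 -c "
from workcell import order; print(order.sign_off())"
```

```text
the job is handed in; nothing more can be done
None
```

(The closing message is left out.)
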